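# Load the power module into the test jig and key in the start sequence

## Robot

A 6-joint arm with a two-finger parallel gripper is mounted at the origin on the work surface. World frame = base frame: x ahead of the robot, y to its left, z up, the work surface at z = 0. Lengths are in m, angles in rad, forces in N, time in s.
With the tool pointing down it reaches from about 0.35 to 0.925 m from the base axis. Payload 6.4 kg.
Tool frame: the origin (TCP) lies on the centre line of the jaws, within the pads' length; the fingertips stand robot.finger_overhang ahead of it and the grasp point (between the pads) is the TCP (robot.finger_overhang is the distance from the TCP to the fingertips, in m); z points along the fingers, y is the line along which they close (so a half turn about z gives the same grasp; the last joint's range is limited). The gripper opens to 85 mm and grips with 20 to 120 N. Pads are 22 mm wide; open, the fingers measure 114 mm over their backs; the gripper's body (76 mm by 85 mm) begins 54 mm behind the grasp point. The pads swing forward as they close: fully open they stand 13 mm farther back than shut.
Start: joints at [1.134, 0.245, 1.558, -0, 1.339, -0.174], TCP at [0.169, 0.628, 0.25] pointing down, gripper open.
Joint ranges: [-3.13, 3.13], [-1.02, 2.26], [0.13, 2.54], [-0.95, 4.09], [0.21, 2.88], [-2.74, 2.74]. Speed limits (rad/s): [2.57, 2.57, 3.14, 3.14, 3.14, 3.14].

## Interface

Orientations are given as a unit quaternion [w, x, y, z].
In Python, from plant import robot, read_camera gives the robot as it stands.
- The arm moves only by the tool move_arm, never from a script. Its argument "series" is one flat list of numbers, 5 for each row, row after row: the finger opening in mm, from 0 to 85.4, then the shift along the tool's x, y, z in mm, then the turn about the tool's z in rad. In form: [grip, tx, ty, tz, twist, grip, tx, ty, tz, twist, ...]. A call has 1 to 20 rows; each row is the pose to reach, as a shift and turn from the pose commanded when the call began, along the tool's axes at that moment; what a row does not reach only later rows make up. A row lasts 1/8 s, in which the tool goes at most 62.5 mm and 10.7 degrees, less where a joint would pass 70% of its speed; a pose out of reach is approached as far as the arm can. A call with a gripper value outside its range is refused whole. The fingers move at their own pace and stop on an object; the grip force is fixed at half the most. Time passes only in rows, so rows that repeat a pose let the fingers close. It gives the time, the measured TCP pose, the force, the opening and the grip force at its end, in the units of the state.
- robot.read_state(): the state, without advancing time (a new reading comes with each control period).
- read_camera(name): name is "scene" or "top"; returns a dict with "color" (384x512x3 uint8, red, green, blue), "fx", "fy", "cx", "cy" (pixels), "cam_to_world" (4x4, takes a point from camera to world coordinates). Camera axes: x right, y down, z forward; pixel columns grow to the right and rows downward; lengths in m; the calibration is good to about 2 mm. A picture is of the moment at which its call begins. There is no depth.
- robot.hand_in(): hands the job in; it is judged then, once.
The state is a dict: "clock": time; "joint_positions": joint angles; "joint_vel": joint speeds; "effort": joint torques, N m; "eef_pos": TCP position; "ee_rot": TCP orientation; "contact_force": force on the tool from outside, world axes, zero at the start; "wrist_torque": the same for the moment, N m; "width": finger opening in m; "grip_force": force on a finger pad.
Only numpy, scipy, OpenCV 4.12 (cv2) and the standard library are available. Lean on these libraries where they do the work, as an engineer would, in place of code of your own. Each camera call takes 0.05 s, during which the arm holds its last target. There are 200 camera calls.

## Task

Move the finned power module from its cooling cradle into the nest of the test jig without dropping it: the cradle lets you take it only by its ends and the nest only by its long sides, so set it down on the mat and take it again the other way. Then fold the jig's cover down flat over it, and only then start the test by pressing the keys fully down one at a time, in this order: round, bar, cross. Leave the square key alone and do not push the other things on the bench about.

Things in the scene. Friction and masses are not known exactly. Their poses are not given: they have to be found in the camera images.
- module: The power module: bare aluminium block with heat-sink fins on top, 64 mm long (its x), 46 mm wide (its y), 46 mm high, about 0.25 kg; solid to grasp on all four sides; fins run along its length. Origin: centre of its underside. Either way round along its length is the same. At the start it sits flat in the cradle.
- cradle: Fixed dark steel U-shaped cooling cradle, module in it at the start. Origin: centre of its underside; x along the module's length. Floor 6 mm thick, 60 mm long; walls along the module's long sides, inner faces 26 mm from the middle, 5 mm thick, tops 53 mm above the bench (module's top: 52 mm). Both ends (+x, -x) are open: only there can the module be taken (64 mm).
- mat: Fixed empty square rubber mat, 110 by 110 by 2 mm, on the bench: free room for setting the module down and taking it again another way. Origin: centre of its underside.
- jig: Fixed test jig: a black block 170 (x) by 150 (y) by 30 mm carrying the nest and the hinged cover. Origin: centre of its underside; +x is the hinge side. Two hinge posts, 14 by 12 mm, at x = +66 mm, y = -62 and +62 mm, tops 98 mm above the bench.
- nest (a point): Centre of the jig's nest floor, 30 mm above the bench; axes as the jig's. The module's length goes along x. End walls at +x and -x: inner faces 36 mm from the centre, 6 mm thick, 56 mm wide, 55 mm high above this floor (9 mm above the module), leaving no finger room there. Along the long sides only 5 mm high lips, inner faces 26 mm from the centre: free finger room.
- cover (a joint): Angle of the jig's hinged cover (rad): 0 = closed flat over the nest, grows as it opens up and away, up to 1.9. Stands open (about 1.5 to 1.8) at the start. The hinge is stiff: it stays at any angle; moving it takes about 0.1 to 0.25 N m.
- cover_hinge (a point): Middle of the cover's hinge axis (along the jig's y), at x = +64 mm, z = +94 mm in the jig's frame. The cover: grey frame with a clear window, 8 mm thick, centred on the axis, 124 mm long from the hinge, 112 mm wide. Closed, it reaches from the hinge to the jig's -x, its top 98 mm above the bench. A tab carries on 22 mm beyond the middle of its free edge.
- cover_tab (a point): Centre of the tab on the cover's free edge, 135 mm from the hinge axis; the tab is 44 mm wide (y), 22 mm long, 8 mm thick and moves with the cover.
- keypad: Fixed black control keypad, 66 mm (x) by 204 mm (y) by 25 mm high; origin: centre of its underside. Four keys stand in a row along its y, 48 mm apart, in an order that changes. Each has a 42 mm square base 10 mm high on the keypad and a white cap standing 12 mm above its base; all caps have the same material and height.
- key_round_top (a point): Middle of the top of the round key: round cap, 30 mm diameter. Top 47 mm above the bench when up. Pressed straight down.
- key_round (a joint): Travel of the round key (m): 0 = up, 0.006 = fully down. Spring: starts to move at about 1.5 N, fully down at about 5 N; springs back when released.
- key_bar_top (a point): Middle of the top of the bar key: plain single bar cap, 34 mm (along the keypad's x) by 12 mm, lying straight across the row. Top 47 mm above the bench when up. Pressed straight down.
- key_bar (a joint): Travel of the bar key (m): 0 = up, 0.006 = fully down. Spring: starts to move at about 1.5 N, fully down at about 5 N; springs back when released.
- key_cross_top (a point): Middle of the top of the cross key: plus-shaped cap, two 34 mm by 11 mm arms. Top 47 mm above the bench when up. Pressed straight down.
- key_cross (a joint): Travel of the cross key (m): 0 = up, 0.006 = fully down. Spring: starts to move at about 1.5 N, fully down at about 5 N; springs back when released.
- key_square_top (a point): Middle of the top of the square key: square cap, 28 mm; the spare key that is not used. Top 47 mm above the bench when up. Pressed straight down.
- key_square (a joint): Travel of the square key (m): 0 = up, 0.006 = fully down. Spring: starts to move at about 1.5 N, fully down at about 5 N; springs back when released.
- spool: Bystander: steel solder spool standing up, 60 mm diameter, 48 mm high; origin under its middle.
- tin: Bystander: low round tin, 76 mm diameter, 46 mm high; origin under its middle.
- screwdriver: Bystander: screwdriver lying on the bench, about 200 mm long; origin under its middle.
- board: Bystander: green circuit board 100 by 75 mm, up to 16 mm high; origin under its middle.
- tape: Bystander: flat roll of tape, 90 mm diameter, 20 mm high; origin under its middle.
- pliers: Bystander: small pliers lying flat, about 130 mm long; origin under its middle.
- flask: Bystander: black bottle, 60 mm diameter, 120 mm high; origin under its middle.
Mind the look-alikes: they are no part of the job. Leave any green look-alike of the module alone.

How it is judged:
On the way, in this order (a step that is already met when the one before it is completed fails the run):
1. the module sits flat in the nest of the test jig, let go (x of module in the frame of nest between -0.007 and 0.007 m and y of module in the frame of nest between -0.006 and 0.006 m and z of module in the frame of nest between -0.003 and 0.003 m and angle between module's own z axis and vertical below 0.06 rad and angle between the x axis of module and the x axis of nest, either way round below 0.15 rad and contact force between the fingers and module below 0.1 N and linear speed of module below 0.02 m/s), for 0.2 s.
2. the cover is folded down flat (value of joint cover below 0.07 rad), for 0.1 s.
3. the round key is pressed down and the other keys are up (value of joint key_round above 0.0045 m and value of joint each of key_bar, key_cross, key_square below 0.0015 m), for 0.03 s.
4. the bar key is pressed down and the other keys are up (value of joint key_bar above 0.0045 m and value of joint each of key_round, key_cross, key_square below 0.0015 m), for 0.03 s.
5. the cross key is pressed down and the other keys are up (value of joint key_cross above 0.0045 m and value of joint each of key_round, key_bar, key_square below 0.0015 m), for 0.03 s.
At the end, for the whole second after the job is handed in: The module lies at rest flat on the nest floor between the end walls and lips (within 7 mm along, 6 mm across and 3 mm in height of its place, length along the nest), the cover is closed within 0.07 rad, and all four keys are up again (within 1.5 mm) (all of step 1 and value of joint cover below 0.07 rad and value of joint each of key_round, key_bar, key_cross, key_square below 0.0015 m); the robot touches nothing.
It fails at once if a key is pressed while the cover is not closed (value of joint cover above 0.12 rad and value of joint any of key_round, key_bar, key_cross, key_square above 0.003 m).
It fails at once if the square key is pressed (value of joint key_square above 0.003 m).
It fails at once if two keys are pressed at once (value of joint each of key_round, key_bar above 0.003 m or value of joint each of key_round, key_cross above 0.003 m or value of joint each of key_bar, key_cross above 0.003 m).
It fails at once if the module is dropped (falls freely faster than 0.35 m/s) (linear speed of module above 0.35 m/s and contact force between the fingers and module below 0.05 N).
It fails at once if a bystander is pushed more than 30 mm away (distance of any of spool, tin, screwdriver, board, tape, pliers, flask from where it was at the start of the episode above 0.03 m).
It also fails if it takes over 72 s, if anything falls off the work surface, if the arm or the gripper's body presses on something with over 40 N, if the wrist force passes 120 N, or if a joint passes its speed limit or range.

## Working session

There is one attempt and no reset: what is moved stays moved. The work goes in short steps, Python scripts to look and compute and a tool call to move; the robot and the scene stay as the last step left them, time stands still between calls to the robot, and variables do not carry over. Pictures are saved under pics/ and viewed, at most 11 in all, crops included, and the job is handed in when it is done.

Besides the shell and the picture viewer there is one more tool, called after "Emit:" as name(argument=value, ...), one argument or row to a line, values as JSON. move_arm: Moves the arm, as the interface text tells. Its arguments: {"type":"object","properties":{"series":{"type":"array","items":{"type":"number"}}},"required":["series"]}

```bash
ls; mkdir -p pics; python3 - <<'E'
from plant import robot, read_camera
import cv2,pickle
print(robot.read_state(), robot.finger_overhang)
for n in("scene","top"):
    d=read_camera(n); pickle.dump(d,open(n+".pkl","wb"))
    print(n,d["fx"],d["fy"],d["cx"],d["cy"],d["cam_to_world"].round(4).tolist())
    cv2.imwrite(f"pics/{n}0.png",cv2.resize(d["color"][:,:,::-1],(800,600),interpolation=cv2.INTER_CUBIC))
E
```

```text
pics
{'clock': 0.0, 'joint_positions': array([ 1.13391214e+00,  2.45836564e-01,  1.55899267e+00,  4.19721181e-05,
        1.33871748e+00, -1.74116115e-01]), 'joint_vel': array([ 0.00078806, -0.00148103,  0.0002614 , -0.00147579,  0.00159124,
        0.00034278]), 'effort': array([-2.48013181e-03, -4.29500699e+01, -3.26128006e+01, -2.79384876e-04,
        5.37307671e-03,  2.31137068e-05]), 'eef_pos': array([0.16861425, 0.62721612, 0.24917738]), 'ee_rot': array([-3.13333767e-04,  1.31011119e-01,  9.91380417e-01, -9.25645728e-04]), 'contact_force': array([-0.65318798, -0.01244957, -0.43887398]), 'wrist_torque': array([-0.05606172,  0.00322867, -0.01852863]), 'grip_force': 0.0, 'width': 0.08562474483805362} 0.019
scene 436.7251853204699 436.7251853204699 260.2986509948139 192.7293547007279 [[0.5612, 0.6936, -0.4516, 1.1062], [0.8276, -0.4642, 0.3156, -0.3988], [0.0093, -0.5509, -0.8345, 1.1336], [0.0, 0.0, 0.0, 1.0]]
top 364.8520440013808 364.8520440013808 256.08512352481114 190.92895839191615 [[0.0069, -0.9875, 0.1576, 0.3663], [-0.9998, -0.0094, -0.0155, 0.0143], [0.0168, -0.1574, -0.9874, 1.0685], [0.0, 0.0, 0.0, 1.0]]
```

View pics/top0.png

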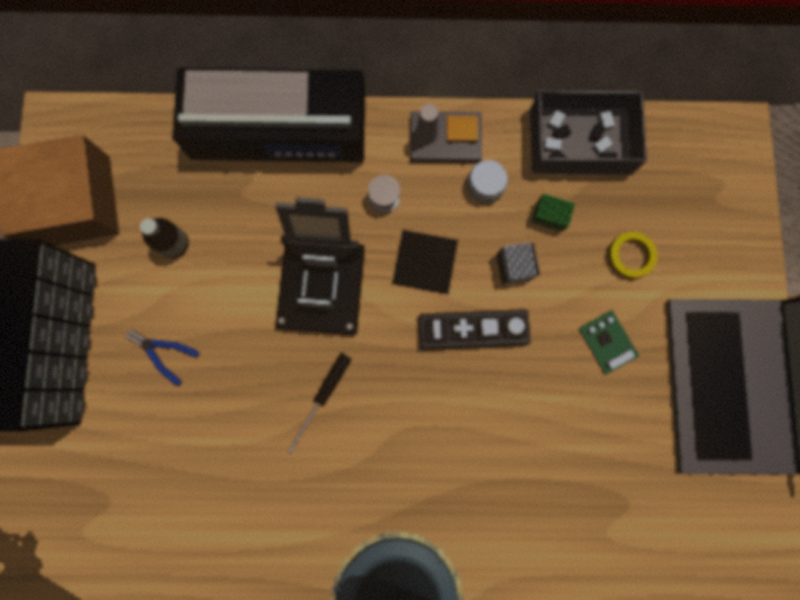

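View pics/scene0.png

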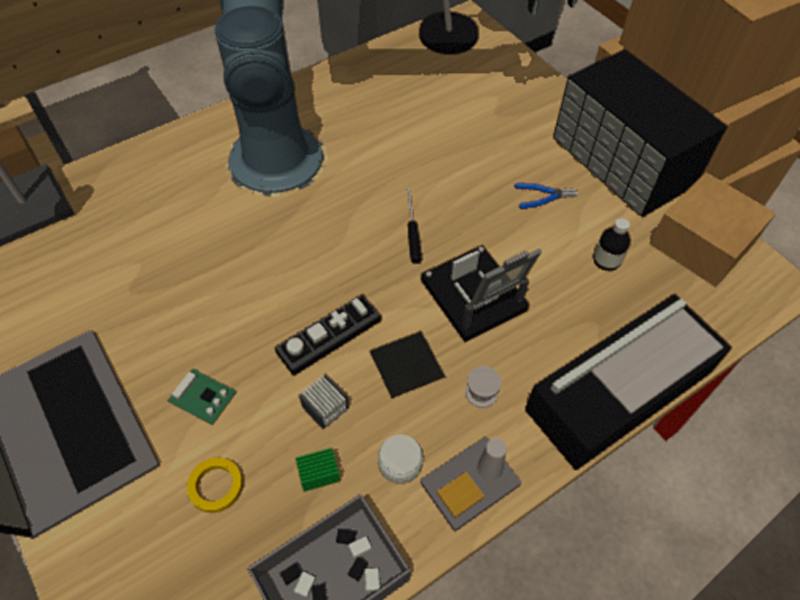

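The candidates for the module are the grey finned block in the dark cradle (top view 519,263; scene 325,400) and the green finned block (553,212; 320,468). The grey one fits the description, and I'll check it in a close crop.

```bash
cat > h.py <<'E'
import numpy as np,pickle,cv2
def load(n): return pickle.load(open(n+".pkl","rb"))
def proj(d,p):
    M=np.linalg.inv(d["cam_to_world"]); q=M[:3,:3]@np.asarray(p,float)+M[:3,3]
    return np.array([d["fx"]*q[0]/q[2]+d["cx"],d["fy"]*q[1]/q[2]+d["cy"]])
def back(d,u,v,z):
    M=d["cam_to_world"]; r=M[:3,:3]@np.array([(u-d["cx"])/d["fx"],(v-d["cy"])/d["fy"],1]); o=M[:3,3]
    return o+r*(z-o[2])/r[2]
E
python3 - <<'E'
from h import *
for n,(x0,y0,w,h,s) in dict(top=(172,112,200,120,4),scene=(170,150,190,150,4)).items():
    d=load(n); print(n,proj(d,(0,0,0)),proj(d,(.169,.628,.25)))
    cv2.imwrite(f"pics/{n}1.png",cv2.resize(d["color"][y0:y0+h,x0:x0+w,::-1],None,fx=s,fy=s,interpolation=cv2.INTER_CUBIC))
E
```

```text
top [253.82501767 384.79887046] [-42.74092626 342.02842356]
scene [176.53625178 101.59861796] [353.1137231    4.50100502]
```

View pics/top1.png

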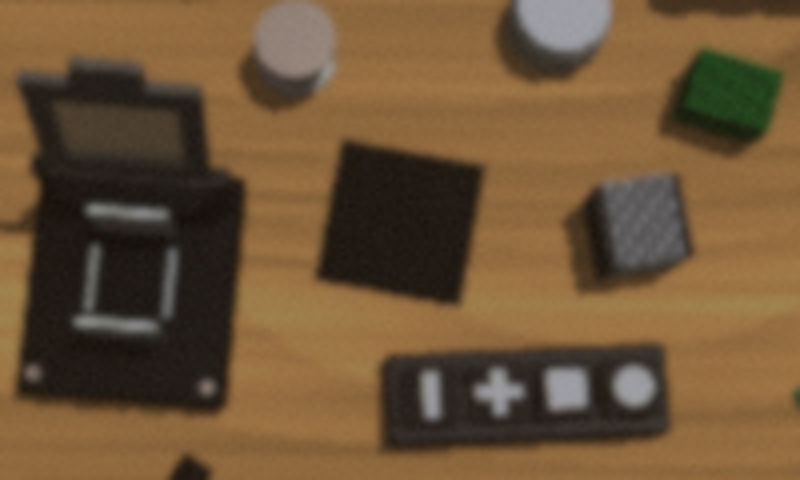

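View pics/scene1.png

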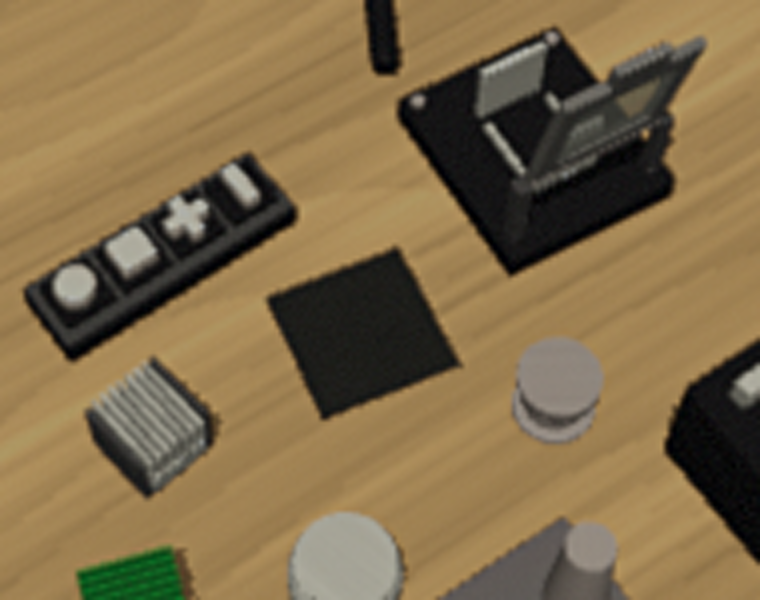

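```bash
cat > fit.py <<'E'
from h import *
from scipy.optimize import least_squares
D={n:load(n) for n in("top","scene")}
off=dict(top=(172,112),scene=(170,150))
def full(n,c): return np.array([off[n][i]+(c[i]+.5)/4-.5 for i in(0,1)])
def crop(n,u): return [(u[i]+.5-off[n][i])*4-.5 for i in(0,1)]
def W(p,q): 
    c,s=np.cos(p[2]),np.sin(p[2]); return np.array([p[0]+c*q[0]-s*q[1],p[1]+s*q[0]+c*q[1],q[2]])
def fit(name,obs,p0):
    f=lambda p:np.concatenate([proj(D[n],W(p,q))-full(n,c) for n,c,q in obs])
    r=least_squares(f,p0,loss='soft_l1'); print(name,r.x.round(4),"px",f(r.x).reshape(-1,2).round(1).tolist()); return r.x
T,S="top","scene"
def corners(hx,hy,z): return [(hx,hy,z),(hx,-hy,z),(-hx,-hy,z),(-hx,hy,z)]
mat=fit("mat",[(T,c,q) for c,q in zip([(345,142),(483,167),(459,302),(318,278)],corners(.055,.055,.002))]+
 [(S,c,q) for c,q in zip([(460,365),(323,418),(268,298),(399,249)],corners(.055,.055,.002))],[.6,0,-.1])
key=fit("keypad",[(T,c,(0,y,.047)) for c,y in zip([(431,395),(499,391),(568,389),(634,386)],(.072,.024,-.024,-.072))]+
 [(S,c,(0,y,.047)) for c,y in zip([(240,183),(186,213),(130,248),(75,284)],(.072,.024,-.024,-.072))],[.45,-.1,0])
jig=fit("jig",[(T,(20,395),(-.085,.075,.03)),(T,(225,408),(-.085,-.075,.03)),(T,(243,180),(.085,-.075,.03)),
 (T,(128,210),(.039,0,.085)),(T,(117,324),(-.039,0,.085)),(T,(92,280),(0,.027,.035)),(T,(170,283),(0,-.027,.035)),
 (S,(400,103),(-.085,-.075,.03)),(S,(555,30),(-.085,.075,.03)),(S,(513,262),(.085,-.075,.03)),(S,(674,180),(.085,.075,.03))],[.55,.2,0])
cr=fit("cradle",[(T,(643,225),(0,0,.052)),(S,(150,415),(0,0,.052)),(S,(88,412),(-.03,-.031,.053)),(S,(152,358),(-.03,.031,.053)),(S,(212,418),(.03,.031,.053)),(S,(148,468),(.03,-.031,.053)),
 (T,(605,187),(.03,.031,.053)),(T,(678,177),(.03,-.031,.053)),(T,(690,250),(-.03,-.031,.053)),(T,(612,270),(-.03,.031,.053))],[.55,-.2,0])
np.savez("pose.npz",mat=mat,key=key,jig=jig,cr=cr)
def tab(a,dy=0,r=.135): return (.064-r*np.cos(a),dy,.094+r*np.sin(a))
r=least_squares(lambda a:np.concatenate([proj(D[T],W(jig,tab(a[0])))-full(T,(107,70)),proj(D[S],W(jig,tab(a[0],r=.146)))-full(S,(655,55))]),[1.6]);print("cover",r.x,r.fun)
im={n:cv2.imread(f"pics/{n}1.png") for n in D}
for n in D:
    def poly(p,q,col): cv2.polylines(im[n],[np.array([crop(n,proj(D[n],W(p,x))) for x in q]).round().astype(int)],True,col,1)
    poly(mat,corners(.055,.055,.002),(0,255,0)); poly(jig,corners(.085,.075,.03),(0,255,0)); poly(jig,corners(.036,.026,.03),(0,0,255))
    poly(key,corners(.033,.102,.025),(0,255,255)); poly(cr,corners(.03,.031,.053),(0,255,0)); poly(cr,corners(.032,.023,.052),(0,0,255)); poly(cr,corners(.03,.031,0),(255,0,0))
    a=r.x[0]; poly(jig,[tab(a,-.056,0),tab(a,.056,0),tab(a,.056,.124),tab(a,-.056,.124)],(255,255,0))
cv2.imwrite("pics/ov.png",cv2.resize(np.vstack([im[T][:, :760],im[S]]),None,fx=.55,fy=.55) if 0 else cv2.resize(np.hstack([cv2.copyMakeBorder(im[T][150:480,370:800],0,0,0,0,0)[:330,:400],im[S][270:600,0:400]]),None,fx=1,fy=1))
E
python3 fit.py
```

```text
mat [ 0.609  -0.0492 -0.1809] px [[-0.6, -0.8], [0.7, -0.3], [0.4, 1.2], [-0.8, 0.3], [0.6, 0.3], [-0.1, 0.9], [-0.9, -0.2], [0.2, -0.6]]
keypad [ 0.4784 -0.14    0.0528] px [[0.1, -0.0], [0.1, 0.2], [-0.2, -0.0], [0.2, -0.0], [0.0, -0.3], [0.1, 0.4], [0.3, 0.1], [-0.1, -0.2]]
jig [ 0.5561  0.1463 -0.0665] px [[-1.0, -0.9], [0.3, -0.2], [0.8, -1.0], [0.1, 0.6], [0.1, -0.0], [0.6, -0.4], [-0.2, 0.2], [-1.5, -0.9], [-0.2, -1.5], [0.0, 0.2], [1.3, -0.7]]
cradle [ 0.6015 -0.2202  0.1869] px [[0.2, -1.4], [-0.4, -0.7], [-0.8, 0.0], [0.4, -0.8], [0.0, -1.8], [-1.3, 0.6], [-3.0, -0.2], [-0.2, -1.4], [1.3, 0.5], [-0.4, -0.7]]
cover [1.78888901] [ 0.15400178  0.16890772 -2.25837375  1.65631834]
```

View pics/ov.png

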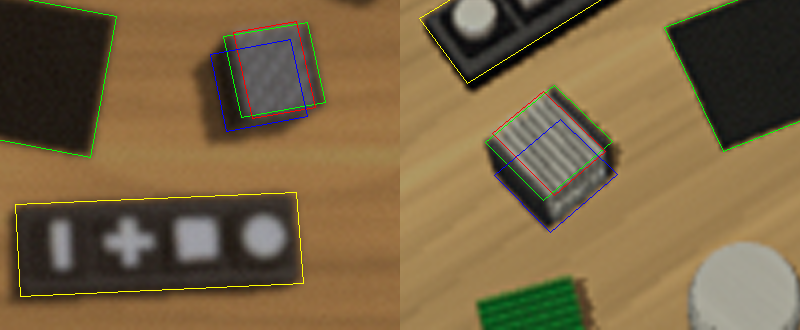

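Top view and crop: grey finned block between dark walls at crop (643,225). This is the module, with its length roughly along x. The green block at (730,95) is the look-alike. The jig's cover stands at about 1.79 rad, and the keys along +y→−y are bar, cross, square, round. Next I work out the first approach.

```bash
cat > go.py <<'E'
from h import *
import sys
from plant import robot
from scipy.spatial.transform import Rotation as Ro
P=np.load("pose.npz")
def pt(n,x,y): p=P[n]; c,s=np.cos(p[2]),np.sin(p[2]); return p[0]+c*x-s*y,p[1]+s*x+c*y
def sh(x,y,z,psi=None):
    s=robot.read_state(); q=s["ee_rot"]; R=Ro.from_quat([*q[1:],q[0]]).as_matrix()
    t=R.T@(np.array([x,y,z])-s["eef_pos"])*1000
    yaw=np.arctan2(R[1,1],R[0,1]); tw=0 if psi is None else -((psi-yaw+np.pi/2)%np.pi-np.pi/2)
    print("shift",t.round(1),"twist",round(tw,3),"yaw",round(yaw,3))
E
python3 - <<'E'
from go import *
c=P["cr"]; sh(c[0],c[1],.2,c[2]); sh(c[0],c[1],.033,c[2])
E
```

```text
shift [-638.2 -705.8   50.3] twist 1.121 yaw 1.308
shift [-638.2 -705.5  217.3] twist 1.121 yaw 1.308
```

Emit:
move_arm(
  series=[85, -638, -706, 50, 1.12, 85, -638, -706, 50, 1.12, 85, -638, -706, 50, 1.12, 85, -638, -706, 50, 1.12, 85, -638, -706, 50, 1.12, 85, -638, -706, 50, 1.12, 85, -638, -706, 50, 1.12, 85, -638, -706, 50, 1.12, 85, -638, -706, 50, 1.12, 85, -638, -706, 50, 1.12, 85, -638, -706, 50, 1.12, 85, -638, -706, 50, 1.12, 85, -638, -706, 50, 1.12, 85, -638, -706, 50, 1.12, 85, -638, -706, 50, 1.12, 85, -638, -706, 50, 1.12, 85, -638, -706, 50, 1.12, 85, -638, -706, 50, 1.12, 85, -638, -706, 50, 1.12, 85, -638, -706, 50, 1.12],
)

```text
clock: 2.6
eef_pos: [0.6015, -0.2188, 0.2006]
ee_rot: [0.0, 0.637, 0.771, 0.0]
contact_force: [0.1, 0.1, 0.5]
width: 0.0852
grip_force: 0.0
```

```bash
python3 - <<'E'
from go import *
from plant import read_camera
c=P["cr"]; sh(c[0],c[1],.2,c[2]); sh(c[0]-.001,c[1],.033,c[2])
d=read_camera("scene"); cv2.imwrite("pics/s2.png",cv2.resize(d["color"][150:300,170:360,::-1],None,fx=4,fy=4,interpolation=cv2.INTER_CUBIC))
E
```

```text
shift [-1.3 -0.2  0.6] twist 0.002 yaw 0.189
shift [ -1.1  -1.2 167.6] twist 0.002 yaw 0.189
```

View pics/s2.png

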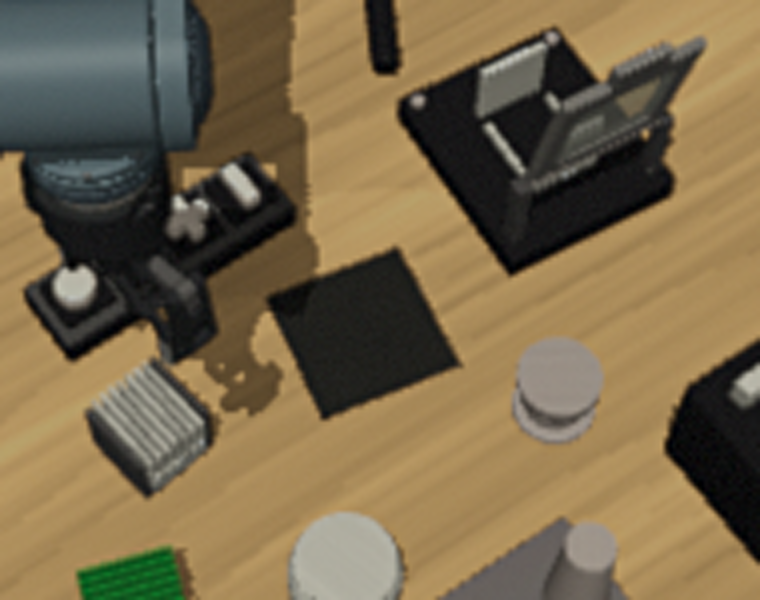

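The gripper hovers over the cradle (fingers around 180,305, well above the module at 150,415). I descend and grip the ends.

Emit:
move_arm(
  series=[85, -1, -1, 40, 0, 85, -1, -1, 80, 0, 85, -1, -1, 110, 0, 85, -1, -1, 130, 0, 85, -1, -1, 145, 0, 85, -1, -1, 155, 0, 85, -1, -1, 162, 0, 85, -1, -1, 167, 0, 85, -1, -1, 167, 0, 75, -1, -1, 167, 0, 68, -1, -1, 167, 0, 60, -1, -1, 167, 0, 50, -1, -1, 167, 0, 50, -1, -1, 167, 0, 50, -1, -1, 167, 0],
)

```text
clock: 4.53
eef_pos: [0.6014, -0.2213, 0.0342]
ee_rot: [0.001, 0.638, 0.77, 0.0]
contact_force: [0.7, 1.0, 6.0]
width: 0.0632
grip_force: 66.8
```

Emit:
move_arm(
  series=[50, 0, 0, -4, 0, 50, 0, 0, -12, 0, 50, 0, 0, -25, 0, 50, 0, 0, -45, 0, 50, 0, 0, -65, 0, 50, 0, 0, -85, 0, 50, 0, 0, -100, 0, 50, 0, 0, -110, 0, 50, 0, 0, -110, 0],
)

```text
clock: 5.65
eef_pos: [0.6011, -0.2212, 0.1442]
ee_rot: [0.001, 0.638, 0.77, 0.0]
contact_force: [-0.3, 0.5, -2.4]
width: 0.0632
grip_force: 66.2
```

```bash
python3 - <<'E'
from go import *
m=P["mat"]; j=P["jig"][2]; sh(m[0],m[1],.144,j); sh(m[0],m[1],.031,j)
print(robot.read_state()["width"],robot.read_state()["contact_force"])
E
```

```text
shift [1.675e+02 3.990e+01 1.000e-01] twist 0.255 yaw 0.188
shift [167.6  39.8 113.1] twist 0.255 yaw 0.188
0.06318911080563037 [-0.30288957  0.4846327  -2.44795686]
```

Emit:
move_arm(
  series=[50, 20, 5, 0, 0.03, 50, 45, 11, 0, 0.07, 50, 75, 18, 0, 0.12, 50, 105, 25, 0, 0.16, 50, 130, 31, 0, 0.2, 50, 150, 36, 0, 0.23, 50, 162, 39, 0, 0.255, 50, 168, 40, 0, 0.255, 50, 168, 40, 15, 0.255, 50, 168, 40, 35, 0.255, 50, 168, 40, 60, 0.255, 50, 168, 40, 80, 0.255, 50, 168, 40, 95, 0.255, 50, 168, 40, 105, 0.255, 50, 168, 40, 110, 0.255, 50, 168, 40, 112, 0.255, 50, 168, 40, 113.5, 0.255, 50, 168, 40, 113.5, 0.255],
)

```text
clock: 7.9
eef_pos: [0.609, -0.0485, 0.0303]
ee_rot: [0.0, 0.73, 0.683, 0.0]
contact_force: [-0.5, 0.3, -2.4]
width: 0.0634
grip_force: 66.4
```

Emit:
move_arm(
  series=[50, 0, 0, 0.7, 0, 50, 0, 0, 0.7, 0],
)

```text
clock: 8.15
eef_pos: [0.609, -0.0485, 0.0302]
ee_rot: [0.0, 0.73, 0.683, 0.0]
contact_force: [-4.1, 1.6, 5.2]
width: 0.0634
grip_force: 67.1
```

Emit:
move_arm(
  series=[66, 0, 0, 0, 0, 72, 0, 0, 0, 0, 85, 0, 0, 0, 0, 85, 0, 0, 0, 0, 85, 0, 0, -20, 0, 85, 0, 0, -50, 0, 85, 0, 0, -80, 0, 85, 0, 0, -80, -0.8, 85, 0, 0, -80, -1.57, 85, 0, 0, -80, -1.57, 85, 0, 0, -80, -1.57, 85, 0, 0, -80, -1.57, 85, 0, 0, -80, -1.57, 85, 0, 0, -80, -1.57, 85, 0, 0, -80, -1.57, 85, 0, 0, -80, -1.57, 85, 0, 0, -80, -1.57, 85, 0, 0, -80, -1.57],
)

```text
clock: 10.4
eef_pos: [0.6089, -0.0485, 0.1099]
ee_rot: [0.0, 0.034, 0.999, -0.0]
contact_force: [0.4, -0.5, -0.4]
width: 0.0851
grip_force: 0.0
```

```bash
python3 - <<'E'
from go import *
from plant import read_camera
sh(.609,-.0485,.034,P["jig"][2]+np.pi/2)
a=read_camera("top")["color"][:,:,::-1]; b=read_camera("scene")["color"][:,:,::-1]
cv2.imwrite("pics/m3.png",np.hstack([cv2.resize(i,None,fx=4,fy=4,interpolation=cv2.INTER_CUBIC) for i in(a[120:230,170:270],b[160:270,235:335])]))
E
```

```text
shift [-0.   0.1 75.9] twist -0.002 yaw 1.502
```

View pics/m3.png

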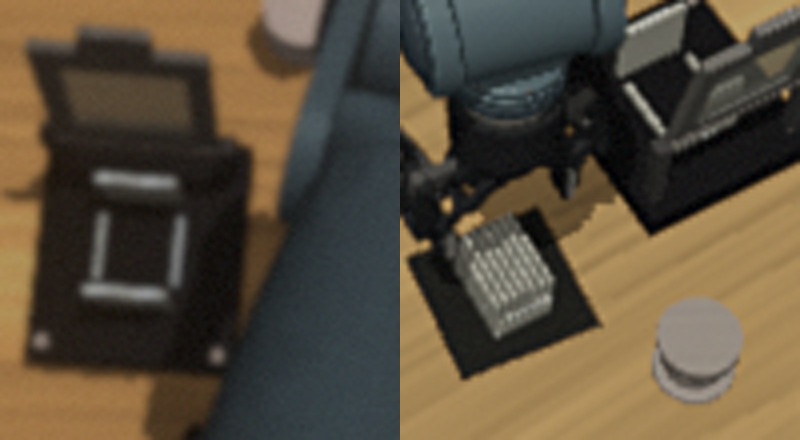

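The module stands upright on the mat (scene half 505,275) with the fingers on either side of its long sides. I descend and grasp.

Emit:
move_arm(
  series=[85, 0, 0, 25, 0, 85, 0, 0, 50, 0, 85, 0, 0, 65, 0, 85, 0, 0, 73, 0, 85, 0, 0, 76, 0, 85, 0, 0, 76, 0, 70, 0, 0, 76, 0, 55, 0, 0, 76, 0, 48, 0, 0, 76, 0, 35, 0, 0, 76, 0, 35, 0, 0, 76, 0, 35, 0, 0, 76, 0, 35, 0, 0, 76, 0],
)

```text
clock: 12.12
eef_pos: [0.6091, -0.0486, 0.0336]
ee_rot: [0.0, 0.034, 0.999, -0.0]
contact_force: [-0.2, 0.5, 5.6]
width: 0.0451
grip_force: 62.5
```

```bash
python3 - <<'E'
from go import *
S=load("scene");T=load("top");j=P["jig"]
def W(q): return (*pt("jig",q[0],q[1]),q[2])
def crop(u,o): return ((u+.5-np.array(o))*4-.5).round(0)
for q in [(-.036,-.028,.085),(-.036,.028,.085),(-.036,-.028,.035),(.03,-.026,.035),(-.03,-.026,.035)]: print(q,crop(proj(S,W(q)),(170,150)))
# bright-blob centroids in top image near nest
im=T["color"].astype(float).mean(2)
u0,v0=np.array(proj(T,W((0,0,.03)))).round().astype(int)
sub=im[v0-24:v0+24,u0-20:u0+20]; n,l,st,ce=cv2.connectedComponentsWithStats((sub>95).astype(np.uint8))
for i in range(1,n):
    if st[i,4]>8: 
        ys,xs=np.where(l==i); w=sub[ys,xs]; print(st[i,4],round((xs*w).sum()/w.sum()+u0-20,2),round((ys*w).sum()/w.sum()+v0-24,2))
for q in [(.039,0,.085),(-.039,0,.085),(0,.028,.035),(0,-.028,.035)]: print(q,proj(T,W(q)).round(2))
E
```

```text
(-0.036, -0.028, 0.085) [484.  77.]
(-0.036, 0.028, 0.085) [546.  47.]
(-0.036, -0.028, 0.035) [479. 116.]
(0.03, -0.026, 0.035) [528. 177.]
(-0.03, -0.026, 0.035) [486. 120.]
47 203.25 164.64
16 214.12 182.01
50 200.36 192.53
(0.039, 0, 0.085) [203.7  164.71]
(-0.039, 0, 0.085) [200.94 192.61]
(0, 0.028, 0.035) [194.84 181.16]
(0, -0.028, 0.035) [214.29 182.63]
```

```bash
python3 - <<'E'
from go import *
j=P["jig"]; psi=j[2]+np.pi/2
x,y=pt("jig",0,.0005); print(x,y)
sh(x-.005,-.0486,.17,psi); sh(x-.005,y,.17,psi); sh(x,y,.17,psi); sh(x,y,.13,psi)
E
```

```text
0.5561299081943711 0.14678387572460605
shift [  57.7   -4.  -136.4] twist -0.001 yaw 1.503
shift [  70.9  191.  -136.5] twist -0.001 yaw 1.503
shift [  66.   191.3 -136.5] twist -0.001 yaw 1.503
shift [ 66.  191.3 -96.5] twist -0.001 yaw 1.503
```

Emit:
move_arm(
  series=[35, 0, 0, -4, 0, 35, 0, 0, -12, 0, 35, 0, 0, -25, 0, 35, 0, 0, -45, 0, 35, 0, 0, -70, 0, 35, 0, 0, -95, 0, 35, 0, 0, -115, 0, 35, 0, 0, -130, 0, 35, 0, 0, -136, 0, 35, 0, 0, -136, 0],
)

```text
clock: 13.38
eef_pos: [0.6086, -0.0485, 0.169]
ee_rot: [-0.0, 0.034, 0.999, 0.0]
contact_force: [-0.3, -0.1, -1.9]
width: 0.0455
grip_force: 62.0
```

Emit:
move_arm(
  series=[35, 15, 0, 0, 0, 35, 35, 0, 0, 0, 35, 52, 0, 0, 0, 35, 62, 10, 0, 0, 35, 68, 30, 0, 0, 35, 70, 55, 0, 0, 35, 70, 85, 0, 0, 35, 70, 115, 0, 0, 35, 70, 145, 0, 0, 35, 69, 170, 0, 0, 35, 67, 184, 0, 0, 35, 66, 191, 0, 0, 35, 66, 191, 0, 0, 35, 66, 191, 15, 0, 35, 66, 191, 30, 0, 35, 66, 191, 39, 0, 35, 66, 191, 39, 0],
)

```text
clock: 15.5
eef_pos: [0.5549, 0.1463, 0.1286]
ee_rot: [-0.001, 0.034, 0.999, -0.0]
contact_force: [0.4, 0.1, -2.4]
width: 0.0453
grip_force: 62.0
```

```bash
python3 - <<'E'
from go import *
from plant import read_camera
b=read_camera("scene"); s=robot.read_state(); pickle.dump(b,open("s4.pkl","wb"))
x,y=pt("jig",0,.0005); sh(x,y,.063,P["jig"][2]+np.pi/2)
cv2.imwrite("pics/s4.png",cv2.resize(b["color"][140:230,265:365,::-1],None,fx=6,fy=6,interpolation=cv2.INTER_CUBIC))
E
```

```text
shift [-0.7  0.4 66.5] twist -0.002 yaw 1.503
```

View pics/s4.png

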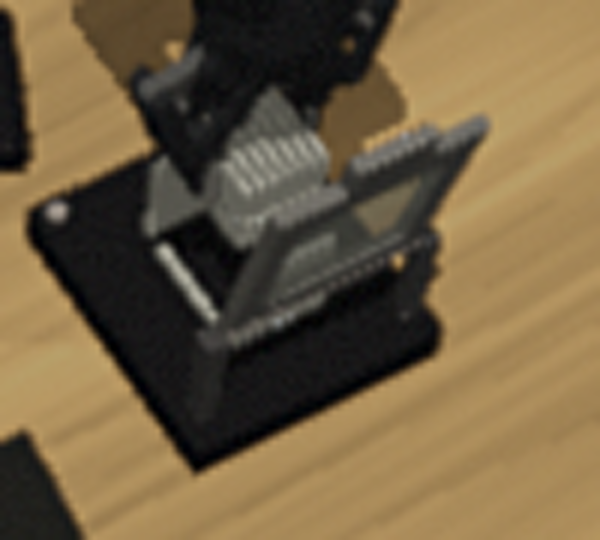

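The scene crop shows the module (265,180) above the nest, between the end wall (165,195) and the cover. I go down in stages and watch the force.

Emit:
move_arm(
  series=[35, 0, 0, 8, 0, 35, 0, 0, 14, 0, 35, 0, 0, 18, 0, 35, 0, 0, 22, 0, 35, 0, 0, 26, 0, 35, 0, 0, 26, 0],
)

```text
clock: 16.3
eef_pos: [0.5555, 0.1466, 0.1037]
ee_rot: [-0.0, 0.034, 0.999, -0.0]
contact_force: [-0.9, 0.0, -3.5]
width: 0.0455
grip_force: 62.0
```

Emit:
move_arm(
  series=[35, 0, 0, 6, 0, 35, 0, 0, 13, 0, 35, 0, 0, 20, 0, 35, 0, 0, 26, 0, 35, 0, 0, 31, 0, 35, 0, 0, 34, 0, 35, 0, 0, 36, 0, 35, 0, 0, 38, 0, 35, 0, 0, 38, 0],
)

```text
clock: 17.42
eef_pos: [0.5557, 0.1466, 0.066]
ee_rot: [-0.0, 0.034, 0.999, 0.0]
contact_force: [0.1, 0.5, -1.8]
width: 0.0453
grip_force: 62.0
```

Emit:
move_arm(
  series=[35, 0, 0, 1, 0, 35, 0, 0, 2, 0, 35, 0, 0, 3, 0, 35, 0, 0, 3.7, 0, 35, 0, 0, 3.7, 0],
)

```text
clock: 18.05
eef_pos: [0.5557, 0.1466, 0.0623]
ee_rot: [-0.0, 0.034, 0.999, -0.0]
contact_force: [0.3, -0.5, -2.1]
width: 0.0455
grip_force: 62.0
```

Emit:
move_arm(
  series=[35, 0, 0, 0.5, 0, 35, 0, 0, 0.9, 0, 35, 0, 0, 0.9, 0],
)

```text
clock: 18.42
eef_pos: [0.5558, 0.1466, 0.0617]
ee_rot: [0.0, 0.034, 0.999, 0.0]
contact_force: [-0.9, -0.7, -0.5]
width: 0.045
grip_force: 62.2
```

Emit:
move_arm(
  series=[48, 0, 0, 0, 0, 56, 0, 0, 0, 0, 70, 0, 0, 0, 0, 70, 0, 0, 0, 0, 70, 0, 0, 0, 0, 70, 0, 0, -5, 0, 70, 0, 0, -25, 0, 70, 0, 0, -60, 0, 70, 0, 0, -100, 0, 30, 0, 0, -150, 0, 0, 0, 0, -190, 0, 0, 0, 0, -220, 0, 0, 0, 0, -235, 0, 0, 0, 0, -235, 0, 0, 0, 0, -235, 0],
)

```text
clock: 20.3
eef_pos: [0.555, 0.1465, 0.2949]
ee_rot: [-0.001, 0.034, 0.999, -0.0]
contact_force: [0.7, 0.3, -0.0]
width: 0.0
grip_force: 0.0
```

```bash
python3 - <<'E'
from go import *
from plant import read_camera
psi=P["jig"][2]+np.pi/2
print(robot.read_state()["width"])
for xj,z in [(.15,.296),(.15,.225)]: x,y=pt("jig",xj,0); sh(x,y,z,psi)
# path from that start: finger tip corner on cover face
x0,y0=pt("jig",.15,0)
for a in [1.79,1.6,1.4,1.2,1.0,.8,.6,.4,.2,.1,0]:
    r=.13
    px=.064-r*np.cos(a)+.004*np.sin(a); pz=.094+r*np.sin(a)+.004*np.cos(a)
    if a>1.57: px=.064-.146*np.cos(a)+.004*np.sin(a); pz=.094+r*np.sin(a)-.01
    xc=px+.011; print(a,"tx",round((.15-xc)*1000),"tz",round((.225-(pz+.019))*1000))
b=read_camera("scene"); t=read_camera("top")
cv2.imwrite("pics/s5.png",np.hstack([cv2.resize(b["color"][140:240,265:365,::-1],None,fx=4,fy=4,interpolation=cv2.INTER_CUBIC),cv2.resize(t["color"][120:220,160:260,::-1],None,fx=4,fy=4,interpolation=cv2.INTER_CUBIC)]))
E
```

```text
1.1534510128897064e-05
shift [-151.1    0.    -1.5] twist -0.001 yaw 1.503
shift [-151.3    0.    69.5] twist -0.001 yaw 1.503
1.79 tx 39 tz -5
1.6 tx 67 tz -8
1.4 tx 93 tz -17
1.2 tx 118 tz -11
1.0 tx 142 tz 0
0.8 tx 163 tz 16
0.6 tx 180 tz 35
0.4 tx 193 tz 58
0.2 tx 202 tz 82
0.1 tx 204 tz 95
0 tx 205 tz 108
```

View pics/s5.png

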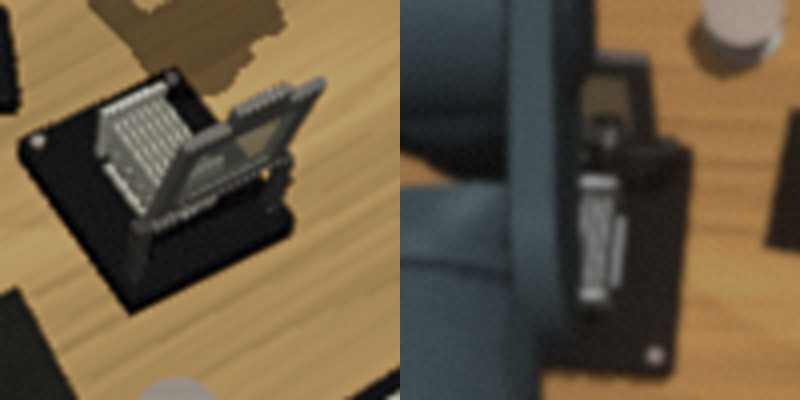

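The module sits flat in the nest (scene half 150,130). Now I go over and behind the cover.

Emit:
move_arm(
  series=[0, -30, 0, -8, 0, 0, -70, 0, -8, 0, 0, -110, 0, -8, 0, 0, -140, 0, -8, 0, 0, -151, 0, 0, 0, 0, -151, 0, 25, 0, 0, -151, 0, 50, 0, 0, -151, 0, 69, 0, 0, -151, 0, 69, 0],
)

```text
clock: 21.52
eef_pos: [0.7048, 0.1364, 0.2247]
ee_rot: [-0.002, 0.034, 0.999, -0.0]
contact_force: [-0.5, 0.3, 0.7]
width: -0.0
grip_force: 0.0
```

Emit:
move_arm(
  series=[0, 20, 0, -5, 0, 0, 38, 0, -5, 0, 0, 53, 0, -7, 0, 0, 67, 0, -9, 0, 0, 81, 0, -14, 0, 0, 94, 0, -16, 0, 0, 106, 0, -14, 0, 0, 118, 0, -10, 0, 0, 130, 0, -5, 0, 0, 142, 0, 1, 0, 0, 153, 0, 9, 0, 0, 163, 0, 17, 0, 0, 172, 0, 26, 0, 0, 180, 0, 36, 0, 0, 187, 0, 47, 0, 0, 193, 0, 59, 0, 0, 198, 0, 71, 0, 0, 202, 0, 83, 0, 0, 204, 0, 96, 0, 0, 204, 0, 96, 0],
)

```text
clock: 24.02
eef_pos: [0.5018, 0.1501, 0.1299]
ee_rot: [-0.001, 0.034, 0.999, -0.0]
contact_force: [-0.6, 0.2, -0.2]
width: -0.0001
grip_force: 0.0
```

Emit:
move_arm(
  series=[0, 0, 0, 3, 0, 0, 0, 0, 6, 0, 0, 0, 0, 9, 0, 0, 0, 0, 11, 0, 0, 0, 0, 11, 0],
)

```text
clock: 24.65
eef_pos: [0.5028, 0.1501, 0.1204]
ee_rot: [-0.0, 0.034, 0.999, -0.0]
contact_force: [0.4, -0.8, -0.7]
width: -0.0002
grip_force: 0.0
```

```bash
python3 - <<'E'
from plant import read_camera
import cv2
b=read_camera("scene")
cv2.imwrite("pics/s6.png",cv2.resize(b["color"][110:250,245:385,::-1],None,fx=4,fy=4,interpolation=cv2.INTER_CUBIC))
E
```

```text
(no output)
```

View pics/s6.png

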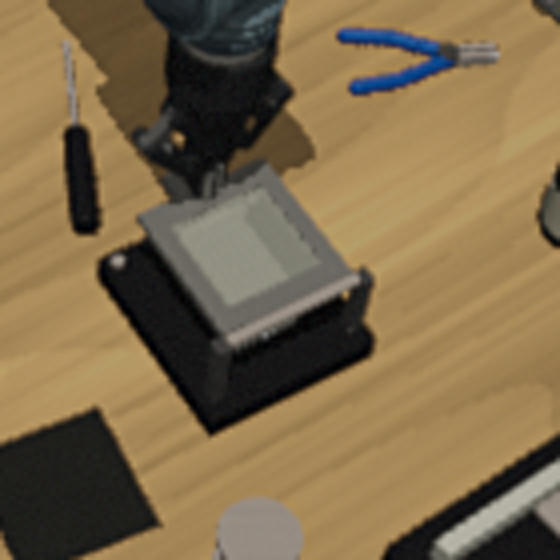

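The picture shows the cover folded down over the nest, with the fingertip at its free edge (215,185). I press on until there is a force.

Emit:
move_arm(
  series=[0, 0, 0, 1.5, 0, 0, 0, 0, 3, 0, 0, 0, 0, 4, 0, 0, 0, 0, 4, 0],
)

```text
clock: 25.2
eef_pos: [0.5029, 0.1502, 0.117]
ee_rot: [-0.0, 0.034, 0.999, -0.0]
contact_force: [-2.6, -0.2, 5.4]
width: -0.0001
grip_force: 2.4
```

```bash
python3 - <<'E'
from go import *
for n,y in dict(bar=.072,cross=.024,round=-.072).items(): q=pt("key",0,y); print(n,np.round(q,4)); sh(*q,.117)
E
```

```text
bar [ 0.4746 -0.0681]
shift [  13.5 -219.7   -0. ] twist 0 yaw 1.503
cross [ 0.4771 -0.116 ]
shift [   7.7 -267.3   -0. ] twist 0 yaw 1.503
round [ 0.4822 -0.2119]
shift [  -3.8 -362.6   -0. ] twist 0 yaw 1.503
```

Emit:
move_arm(
  series=[0, 0, 0, -10, 0, 0, 0, 0, -35, 0, 0, 0, 0, -50, 0, 0, -1, -50, -50, 0, 0, -2, -100, -50, 0, 0, -3, -150, -50, 0, 0, -4, -200, -50, 0, 0, -4, -250, -50, 0, 0, -4, -300, -50, 0, 0, -4, -340, -50, 0, 0, -4, -363, -50, 0, 0, -4, -363, -40, 0, 0, -4, -363, 0, 0, 0, -4, -363, 30, 0, 0, -4, -363, 40, 0, 0, -4, -363, 40, 0],
)

```text
clock: 27.2
eef_pos: [0.4821, -0.2115, 0.0762]
ee_rot: [-0.0, 0.034, 0.999, 0.0]
contact_force: [0.8, -0.3, 0.2]
width: -0.0
grip_force: 0.0
```

```bash
python3 - <<'E'
from go import *
sh(*pt("key",0,-.072),.060)
from plant import read_camera
b=read_camera("scene")["color"][:,:,::-1];print(robot.read_state()["contact_force"])
cv2.imwrite("pics/s7.png",np.hstack([cv2.resize(i,(400,400),interpolation=cv2.INTER_CUBIC) for i in (b[170:250,165:245],b[130:230,260:360])]))
E
```

```text
shift [-0.1 -0.3 16.2] twist 0 yaw 1.504
[0.51075477 0.7181454  0.5424999 ]
```

View pics/s7.png

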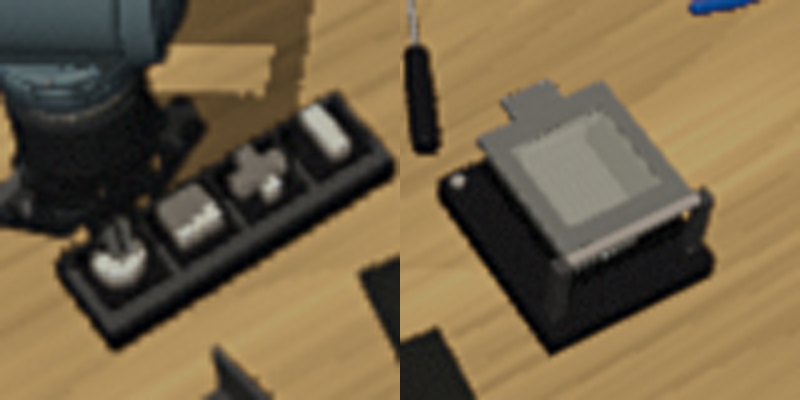

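The cover is flat (right half), and the fingertips stand over the middle of the round key (118,240). I press it.

Emit:
move_arm(
  series=[0, 0, 0, 6, 0, 0, 0, 0, 10, 0, 0, 0, 0, 13, 0, 0, 0, 0, 15.5, 0, 0, 0, 0, 16.5, 0, 0, 0, 0, 16.5, 0, 0, 0, 0, 16.5, 0],
)

```text
clock: 28.12
eef_pos: [0.4825, -0.2125, 0.0603]
ee_rot: [0.0, 0.034, 0.999, -0.0]
contact_force: [-0.3, 1.0, 4.3]
width: -0.0004
grip_force: 2.3
```

Emit:
move_arm(
  series=[0, 0, 0, 0.6, 0, 0, 0, 0, 1, 0, 0, 0, 0, 1, 0],
)

```text
clock: 28.5
eef_pos: [0.4826, -0.2125, 0.0599]
ee_rot: [0.0, 0.034, 0.999, -0.0]
contact_force: [-2.5, 2.3, 11.2]
width: -0.0001
grip_force: 5.3
```

Emit:
move_arm(
  series=[0, 0, 0, -10, 0, 0, 0, 0, -30, 0, 0, 0, 0, -40, 0, 0, 6, 45, -40, 0, 0, 12, 95, -40, 0, 0, 17, 135, -40, 0, 0, 18, 143.5, -40, 0, 0, 18, 143.5, -40, 0, 0, 18, 143.5, -25, 0, 0, 18, 143.5, -15, 0, 0, 18, 143.5, -10, 0, 0, 18, 143.5, -5, 0, 0, 18, 143.5, -2, 0, 0, 18, 143.5, -0.5, 0, 0, 18, 143.5, -0.2, 0, 0, 18, 143.5, -0.2, 0],
)

```text
clock: 30.5
eef_pos: [0.4739, -0.0681, 0.06]
ee_rot: [-0.0, 0.034, 0.999, -0.0]
contact_force: [-5.7, -0.4, 8.6]
width: -0.0003
grip_force: 4.4
```

Emit:
move_arm(
  series=[0, 0, 0, -10, 0, 0, 0, 0, -30, 0, 0, 0, 0, -40, 0, 0, -3, -25, -40, 0, 0, -6.5, -47.5, -40, 0, 0, -6.5, -47.5, -40, 0, 0, -6.5, -47.5, -25, 0, 0, -6.5, -47.5, -15, 0, 0, -6.5, -47.5, -10, 0, 0, -6.5, -47.5, -5, 0, 0, -6.5, -47.5, -2, 0, 0, -6.5, -47.5, -0.5, 0, 0, -6.5, -47.5, 0, 0, 0, -6.5, -47.5, 0, 0],
)

```text
clock: 32.25
eef_pos: [0.4772, -0.1154, 0.06]
ee_rot: [-0.001, 0.034, 0.999, 0.0]
contact_force: [-5.2, 4.0, 9.6]
width: -0.0002
grip_force: 4.8
```

Emit:
move_arm(
  series=[0, 0, 0, -10, 0, 0, 0, 0, -40, 0, 0, 0, 0, -80, 0, 0, 0, 0, -120, 0, 0, 0, 0, -120, 0, 0, 0, 0, -120, 0],
)

```text
clock: 33.0
eef_pos: [0.477, -0.1157, 0.1788]
ee_rot: [-0.0, 0.034, 0.999, -0.0]
contact_force: [0.8, -0.3, -0.4]
width: -0.0004
grip_force: 0.0
```

```bash
python3 - <<'E'
from plant import robot
print(robot.read_state()["contact_force"]); print(robot.hand_in())
E
```

```text
[ 0.76318292 -0.33152487 -0.39900642]
the job is handed in; nothing more can be done
None
```

I handed the job in at 33 s with every step carried out: the module is in the nest, the cover is folded flat, and round, bar and cross were each pressed to the stop in that order; the hand-in returned no verdict.

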